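Pull the leak-test cover down crosswise

ROBOT

A 6-joint arm with a two-finger parallel gripper is mounted at the origin on a cart in front of the work surface, level with it; the furniture and walls round the work are solid. World frame = base frame: x ahead of the robot, y to its left, z up, the work surface at z = 0. Lengths are in m, angles in rad, forces in N, time in s.
With the tool pointing down it reaches from about 0.35 to 0.975 m from the base axis. Payload 4.9 kg.
Tool frame: the origin (TCP) lies between the finger pads; the fingertips stand 17 mm ahead of it and the grasp point (between the pads) lies 2 mm behind it (bot.finger_overhang is the distance from the TCP to the fingertips, in m); z points along the fingers, y is the line along which they close (so a half turn about z gives the same grasp; the last joint's range is limited). The gripper opens to 85 mm and grips with 20 to 120 N. Pads are 22 mm wide; open, the fingers measure 114 mm over their backs; the gripper's body (76 mm by 85 mm) begins 54 mm behind the grasp point. The pads swing forward as they close: fully open they stand 13 mm farther back than shut.
Start: joints at [-1.298, 0.053, 1.613, -0, 1.476, -0.119], TCP at [0.239, -0.578, 0.248] pointing down, gripper open.
Joint ranges: [-3.01, 3.01], [-1.01, 2.22], [0.06, 2.58], [-1.02, 4.17], [0.09, 2.62], [-3.14, 3.14]. Speed limits (rad/s): [2.57, 2.57, 3.14, 3.14, 3.14, 3.14].

INTERFACE

Orientations are given as a unit quaternion [x, y, z, w].
In Python, from workcell import bot gives the robot as it stands. Calls block until the motion is done:
- bot.move_to(position, orientation): joint-space move of the TCP to a pose.
- bot.line_to(position, frame=None, velocity=0.15, force_limit=None): straight line of the TCP; frame=None keeps the orientation; velocity is the mean speed in m/s. With force_limit (N) it stops when the force on the tool has changed by that much, and returns True; else False.
- bot.move_j(angles): joint-space move.
- bot.gripper_to(opening, grip_force=None): opening from 0.0 (shut) to 1.0 (fully open); grip_force is the grip in N (None keeps the last); returns when the fingers have stopped.
- bot.dwell(seconds).
- bot.inverse_kinematics(position, orientation): joint angles nearest the present ones, or None.
- bot.observe(): the state.
- bot.grab_frame(name): name is "scene" or "side" or "wrist"; returns a dict with "color" (400x640x3 uint8, red, green, blue), "fovy" (degrees; the focal length in pixels is half the picture's height over the tangent of half this angle, whatever the lens; pixels are square), "cx", "cy" (the principal point, pixels), "distortion" ([k1, k2, p1, p2, k3] as OpenCV has them; the pictures are not rectified), "R" (3x3) and "t" (3): a world point X has camera coordinates R X + t; the wrist camera has in their place "tool_from_camera" (4x4, takes a point from camera to tool coordinates, whose origin is the TCP and whose axes are the flange's). Camera axes: x right, y down, z forward; pixel columns grow to the right and rows downward; lengths in m; the calibration is good to about 2 mm. A picture is of the moment at which its call begins: read the wrist's pose just before it. There is no depth.
A pose or a line that the arm cannot do raises bot.IKError and nothing moves.
- bot.close_job(): hands the job in; it is judged then, once.
The state is a dict: "t": time; "q": joint angles; "qd": joint speeds; "tau": joint torques, N m; "position": TCP position; "tcp_rot": TCP orientation; "force": force on the tool from outside, world axes, zero at the start; "torque": the same for the moment, N m; "grip_width": opening from 0.0 (shut) to 1.0 (fully open); "finger_force": force on a finger pad.
Only numpy, scipy, OpenCV 4.12 (cv2) and the standard library are available. Lean on these libraries where they do the work, as an engineer would, in place of code of your own. Each camera call takes 0.05 s, during which the arm holds its last target. There are 200 camera calls.

TASK

The cover of the leak-test pot lies on its rubber gasket with its four wing nuts only run on loosely. Pull it down evenly: go round crosswise, each time taking the opposite nut before the neighbours, and first nip all four at about 0.2 N m; then go round crosswise again and bring all four to about 0.4 N m, never above 0.5 N m. Do not press on the cover or its gauge, and leave the tools and the bolt lying beside the pot where they are.

Things in the scene. Friction and masses are not known exactly. Their poses are not given: they have to be found in the camera images.
- test_pot: Dark steel pot, 224 mm across its flange, too heavy to move; brass hose tail on its +x side. Origin: on its axis, underside, z up. Its studs, on a circle of radius 88 mm, carry nuts 1 to 4 at 45, 135, 225, 315 deg from +x, counter-clockwise from above, wings centred about 109 mm up. The studs stand unequally high: a nut turns freely for 0.05 to 1.0 rad before it bears; this cannot be seen.
- cover: Bare steel disc, 224 x 12 mm, on a 6 mm rubber gasket; gives only tenths of a mm. Origin: its axis, underside, 68 mm up; axes as the pot's. In its middle a gauge, face up (radius 25 mm, 26 mm above the disc).
- washer (a point): Top centre of the thick washer under nut 1 (radius 17.5, height 4 mm); the others are alike. A nut turns almost freely (0.03 N m) until it bears on its washer; from there the torque rises by about 0.5 N m per rad of wing turn (0.03 N m + 7.6 mm x clamping force). The nut stays where it is left. Tightening a nut eases its two neighbours a little (about 1 N in 20).
- wing_1: Steel wings of nut 1, one flat-sided blade 46 mm long (x), 11 mm thick (y). Origin: on the stud axis, mid-blade; it reaches 13 mm above and 13 mm below it, where a round cap (radius 11 mm) and the collar begin. z up. Tightens clockwise seen from above. The wings are sprung: they twist on the collar by 0.5 rad per N m and spring back when let go. Faces nut 3.
- wing_2: Steel wings of nut 2, one flat-sided blade 46 mm long (x), 11 mm thick (y). Origin: on the stud axis, mid-blade; it reaches 13 mm above and 13 mm below it, where a round cap (radius 11 mm) and the collar begin. z up. Tightens clockwise seen from above. The wings are sprung: they twist on the collar by 0.5 rad per N m and spring back when let go. Faces nut 4.
- wing_3: Steel wings of nut 3, one flat-sided blade 46 mm long (x), 11 mm thick (y). Origin: on the stud axis, mid-blade; it reaches 13 mm above and 13 mm below it, where a round cap (radius 11 mm) and the collar begin. z up. Tightens clockwise seen from above. The wings are sprung: they twist on the collar by 0.5 rad per N m and spring back when let go. Faces nut 1.
- wing_4: Steel wings of nut 4, one flat-sided blade 46 mm long (x), 11 mm thick (y). Origin: on the stud axis, mid-blade; it reaches 13 mm above and 13 mm below it, where a round cap (radius 11 mm) and the collar begin. z up. Tightens clockwise seen from above. The wings are sprung: they twist on the collar by 0.5 rad per N m and spring back when let go. Faces nut 2.
- nut_1: Round collar of nut 1 under its wings, radius 16 mm, with a dark index lug; same origin as its wings, underside 24.5 mm below it. Lead 5 mm a turn.
- nut_2: Round collar of nut 2 under its wings, radius 16 mm, with a dark index lug; same origin as its wings, underside 24.5 mm below it. Lead 5 mm a turn.
- nut_3: Round collar of nut 3 under its wings, radius 16 mm, with a dark index lug; same origin as its wings, underside 24.5 mm below it. Lead 5 mm a turn.
- nut_4: Round collar of nut 4 under its wings, radius 16 mm, with a dark index lug; same origin as its wings, underside 24.5 mm below it. Lead 5 mm a turn.
- pliers: pliers with red and yellow grips, 190 x 64 x 20 mm, lying loose beside the pot; leave alone. Origin: under the middle; y along the length
- hex_key: black hex key, 83 x 31 x 7 mm, lying loose beside the pot; leave alone. Origin: under the middle; y along the length
- tee_bolt: steel hex bolt with its nut, 58 x 17 x 19 mm, lying loose beside the pot; leave alone. Origin: under the middle; y along the length

How it is judged:
By the outcome, as a careful person would: the job done as asked, in the order asked, and still so for the second after the job is handed in, with the robot touching nothing.
It also fails if it takes over 72 s, if anything falls off the work surface, if the arm or the gripper's body presses on something with over 40 N, if the wrist force passes 120 N, or if a joint passes its speed limit or range.

## Working session

There is one attempt and no reset: what is moved stays moved. The work goes in short steps, each a Python script; the robot and the scene stay as the last script left them, time stands still between calls to the robot, and variables do not carry over. Pictures are saved under pics/ and viewed, at most 10 in all, crops included, and the job is handed in when it is done.

```bash
ls; mkdir -p pics; python3 - <<'E'
from workcell import bot
import cv2, numpy as np
s=bot.observe(); print(s)
for n in ["scene","side","wrist"]:
    f=bot.grab_frame(n); cv2.imwrite(f"pics/{n}0.png",f["color"][:,:,::-1]); print(n,{k:v for k,v in f.items() if k!="color"})
    np.save(f"pics/{n}0.npy",f,allow_pickle=True)
E
```

```text
pics
{'t': 0.0, 'q': array([-1.29802400e+00,  5.33628861e-02,  1.61427957e+00, -2.52736773e-05,
        1.47599320e+00, -1.18969720e-01]), 'qd': array([ 0.00157074, -0.00091867, -0.00040229,  0.00158391,  0.00117248,
        0.00098209]), 'tau': array([-5.83497786e-04, -3.93681085e+01, -3.70178425e+01, -1.57609684e-04,
        6.97144977e-03, -4.54505425e-05]), 'position': array([ 0.23847843, -0.57708471,  0.24706786]), 'tcp_rot': array([ 9.80877776e-01,  1.94622059e-01, -9.10190165e-05, -1.01751530e-03]), 'force': array([ 0.10185443, -0.24688286,  0.20237546]), 'torque': array([ 0.0040448 , -0.00171216,  0.01471056]), 'finger_force': 0.0, 'grip_width': 1.00051725221634}
scene {'fovy': 43.67392484360163, 'cx': 326.88036787661895, 'cy': 199.80572801314977, 'distortion': array([-0.08116793,  0.        ,  0.        ,  0.        ,  0.        ]), 'R': array([[-0.81374184, -0.58088735, -0.01985223],
       [-0.29204949,  0.43817402, -0.85012389],
       [ 0.50252494, -0.68598354, -0.52620839]]), 't': array([0.47921061, 0.21211942, 0.63793232])}
side {'fovy': 42.97905046631119, 'cx': 323.26
[... 162 characters left out ...]
89,  0.01057466],
       [-0.08771323,  0.77022789, -0.6317083 ],
       [ 0.05791656, -0.62913661, -0.77513405]]), 't': array([0.53376199, 0.07481653, 1.0450837 ])}
wrist {'fovy': 68.84339393084765, 'cx': 323.0455013806947, 'cy': 197.44380594986936, 'distortion': array([-0.00440869,  0.        ,  0.        ,  0.        ,  0.        ]), 'tool_from_camera': array([[ 5.82131935e-04, -9.65017151e-01, -2.62186117e-01,
         6.57980574e-02],
       [ 9.99999369e-01,  3.09863743e-04,  1.07979684e-03,
        -8.94763735e-04],
       [-9.60780500e-04, -2.62186581e-01,  9.65016722e-01,
        -1.25938790e-01],
       [ 0.00000000e+00,  0.00000000e+00,  0.00000000e+00,
         1.00000000e+00]])}
```

View pics/scene0.png

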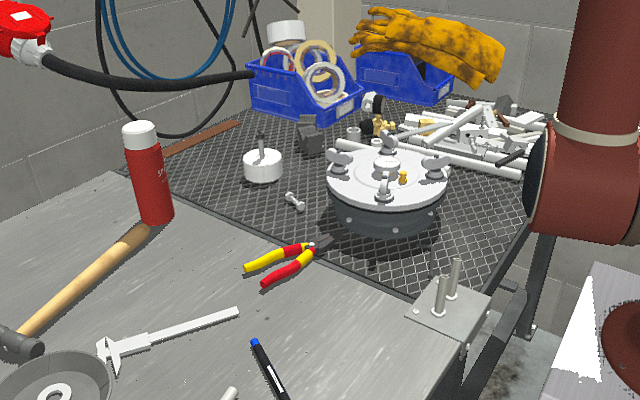

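View pics/side0.png

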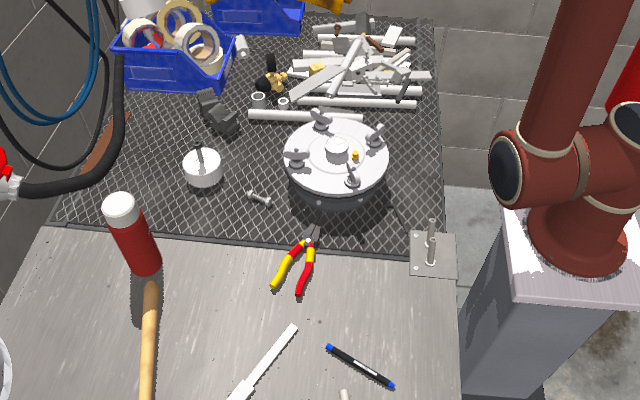

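The pot's cover is at about (336,155) in the side view and (388,178) in the scene view. The pliers lie in front of it and the bolt to its left in the side view. I'll move the wrist camera over the pot next.

```bash
cat > h.py <<'E'
from workcell import bot
import cv2, numpy as np
from scipy.spatial.transform import Rotation as Ro
def K(f):
    h=f["color"].shape[0]; F=h/2/np.tan(np.radians(f["fovy"]/2)); return np.array([[F,0,f["cx"]],[0,F,f["cy"]],[0,0,1]])
def campose(f,s=None):   # world_from_camera R, origin
    if "R" in f: return f["R"].T, -f["R"].T@f["t"]
    R=Ro.from_quat(s["tcp_rot"]).as_matrix(); T=f["tool_from_camera"]
    return R@T[:3,:3], R@T[:3,3]+s["position"]
def cast(f,px,z,s=None):
    R,o=campose(f,s); p=cv2.undistortPoints(np.array(px,float).reshape(-1,1,2),K(f),f["distortion"]).reshape(-1,2)
    d=np.c_[p,np.ones(len(p))]@R.T
    return o+d*((z-o[2])/d[:,2])[:,None]
def proj(f,X,s=None):
    R,o=campose(f,s); c=(np.atleast_2d(X)-o)@R
    return cv2.projectPoints(c,np.zeros(3),np.zeros(3),K(f),f["distortion"])[0].reshape(-1,2)
def down(yaw): # tool z down, tool x axis at world yaw
    c,s_=np.cos(yaw),np.sin(yaw)
    return Ro.from_matrix(np.array([[c,s_,0],[s_,-c,0],[0,0,-1.]])).as_quat()
E
python3 - <<'E'
from h import *
fs={n:np.load(f"pics/{n}0.npy",allow_pickle=True).item() for n in("scene","side")}
print(cast(fs["side"],[[336,155]],.08),cast(fs["scene"],[[388,178]],.08))
c=cast(fs["side"],[[336,155]],.08)[0]
s=bot.observe()
print(s["t"])
th=np.arctan2(c[1],c[0])
# camera is on tool +x; put it on the robot side
for yaw in (th+np.pi,th):
    q=bot.inverse_kinematics([c[0],c[1],.36],down(yaw)); print(yaw,q)
    if q is not None: break
bot.move_to([c[0],c[1],.36],down(yaw))
s=bot.observe(); f=bot.grab_frame("wrist"); np.save("pics/w1.npy",(f,s),allow_pickle=True)
cv2.imwrite("pics/w1.png",f["color"][:,:,::-1]); print(s["t"],s["position"],s["q"])
E
```

```text
[[ 0.52005723 -0.08989067  0.08      ]] [[ 0.50801325 -0.08080451  0.08      ]]
0.15
2.970436145372822 [-3.12215713e-01 -2.22364214e-01  1.68840458e+00 -4.44089210e-16
  1.67555229e+00 -1.71185553e+00]
2.2167 [ 0.51997386 -0.09048149  0.35969036] [-3.13238203e-01 -2.21985637e-01  1.68858595e+00 -2.05027942e-04
  1.67542348e+00 -1.71167037e+00]
```

View pics/w1.png

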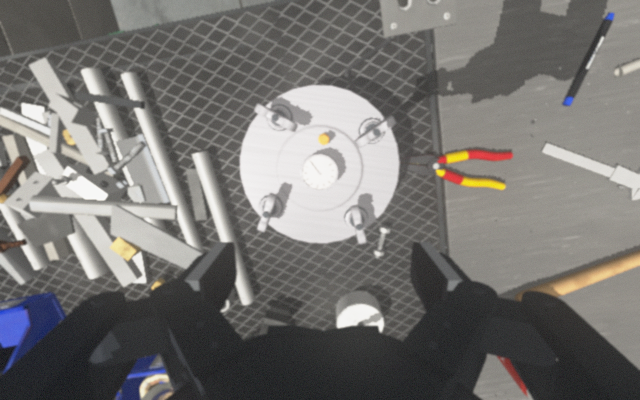

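The wrist view shows the cover disc centred near (320,165), with wings at about (281,117), (372,130), (267,208) and (358,218). I'll enlarge it to get the blade directions.

```bash
python3 - <<'E'
from h import *
f,s=np.load("pics/w1.npy",allow_pickle=True)
im=f["color"][:,:,::-1]
print(cast(f,[[320,165]],.08,s))
print(cast(f,[[281,117],[372,130],[267,208],[358,218]],.109,s))
cv2.imwrite("pics/w1c.png",cv2.resize(im[75:255,230:410],None,fx=3.3,fy=3.3,interpolation=cv2.INTER_CUBIC))
E
```

```text
[[ 0.51554945 -0.0938401   0.08      ]]
[[ 0.44363745 -0.13013689  0.109     ]
 [ 0.47866734 -0.02055752  0.109     ]
 [ 0.55646268 -0.1734575   0.109     ]
 [ 0.59158919 -0.05430963  0.109     ]]
```

View pics/w1c.png

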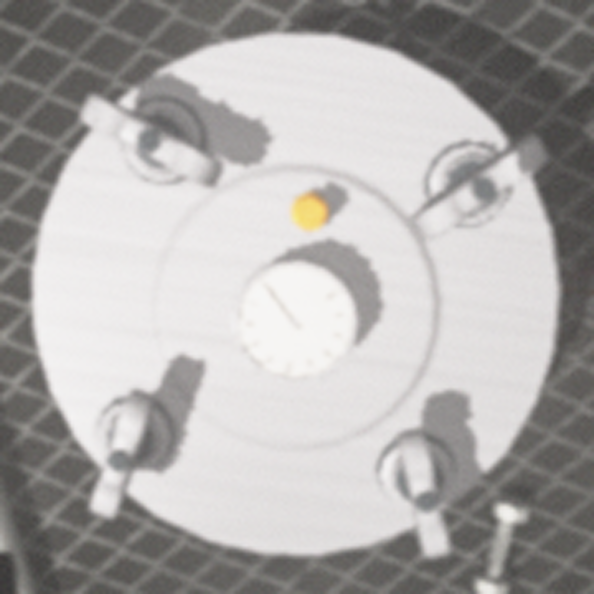

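```bash
python3 - <<'E'
from h import *
f=np.load("pics/scene0.npy",allow_pickle=True).item()
im=f["color"][:,:,::-1]
cv2.imwrite("pics/s0c.png",cv2.resize(im[120:220,320:460],None,fx=5.5,fy=5.5,interpolation=cv2.INTER_CUBIC))
f,s=np.load("pics/w1.npy",allow_pickle=True)
c=lambda u,v:(230+(u+.5)/3.3-.5,75+(v+.5)/3.3-.5)
E={"A":[(95,108),(212,172),(150,138)],"B":[(425,225),(540,150),(484,188)],"C":[(132,400),(103,508),(120,460)],"D":[(410,440),(437,550),(427,499)]}
for k,v in E.items():
    p=cast(f,[c(*a) for a in v],.122,s); d=p[1]-p[0]
    print(k,"mid",(p[0]+p[1])[:2]/2,"stud",cast(f,[c(*v[2])],.13,s)[0,:2],"len",np.linalg.norm(d),"yaw",np.arctan2(d[1],d[0]))
E
```

```text
A mid [ 0.44319909 -0.13394521] stud [ 0.4424326  -0.13395607] len 0.04738067703866364 yaw 0.9039970411731134
B mid [ 0.48044038 -0.01836796] stud [ 0.48002989 -0.0189626 ] len 0.049223605073579285 yaw 1.9803048641920775
C mid [ 0.55851939 -0.17387587] stud [ 0.55845755 -0.17120018] len 0.04715309116000048 yaw -0.4703291583438733
D mid [ 0.59644609 -0.05643255] stud [ 0.59482188 -0.05582828] len 0.04856851783056143 yaw 0.08477765308105634
```

View pics/s0c.png

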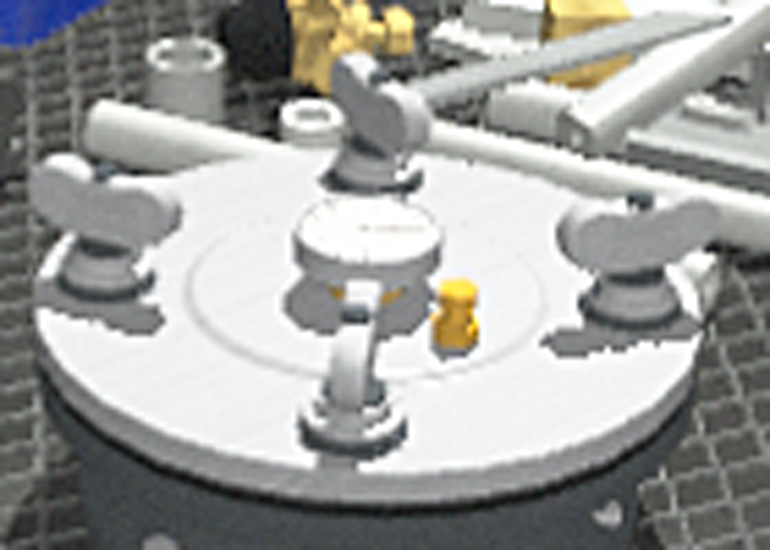

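The nuts form a square about 0.473 rad off the world axes, and the blades are clear to see. I'll take one centred, closer look with the camera straight above the cover, so parallax cancels out.

```bash
python3 - <<'E'
from h import *
yaw=2.97; c=np.array([.5175,-.0945])
p=c-.0658*np.array([np.cos(yaw),np.sin(yaw)])
bot.move_to([p[0],p[1],.26],down(yaw))
s=bot.observe(); f=bot.grab_frame("wrist"); np.save("pics/w2.npy",(f,s),allow_pickle=True)
im=f["color"][:,:,::-1]
r=cv2.resize(im[0:235,205:440],None,fx=2.5,fy=2.5,interpolation=cv2.INTER_CUBIC)
cv2.imwrite("pics/w2c.png",r); print(s["t"],s["position"],s["torque"],s["force"])
E
```

```text
2.8167 [ 0.58214848 -0.10605571  0.26014862] [ 0.01112004 -0.00105345  0.01076082] [ 0.43610829 -0.52830569  0.74150097]
```

View pics/w2c.png

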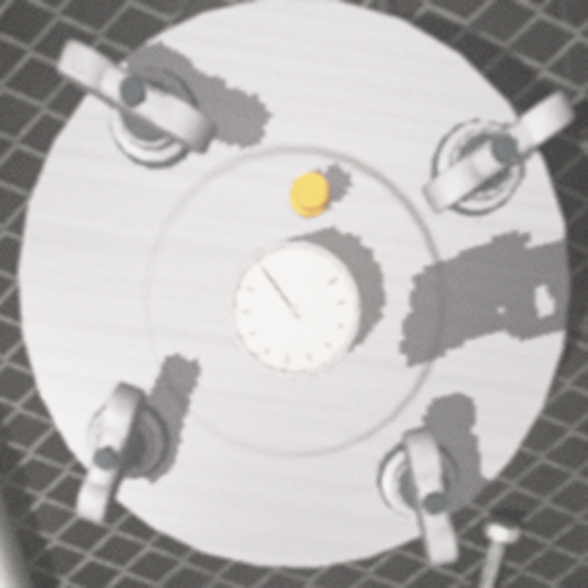

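The caps are at crop pixels A(132,91), B(505,150), C(106,457) and D(434,502), and the blade ends are clear. I'll compute the poses and grip nut A, checking by grip width that the pads are on the blade and not the cap.

```bash
cat > geo.py <<'E'
from h import *
from scipy.optimize import brentq
f,s=np.load("pics/w2.npy",allow_pickle=True)
c=lambda u,v:(205+(u+.5)/2.5-.5,(v+.5)/2.5-.5)
E={"A":[(75,60),(197,138),(132,91)],"B":[(437,195),(558,113),(505,150)],"C":[(125,397),(94,508),(106,457)],"D":[(421,442),(441,550),(434,502)]}
stud=lambda z:cast(f,[c(*E[k][2]) for k in "ABCD"],z,s)[:,:2]
rad=lambda z:np.linalg.norm(stud(z)-stud(z).mean(0),axis=1).mean()
zs=brentq(lambda z:rad(z)-.088,.05,.2); P=stud(zs); C=P.mean(0)
a=np.arctan2(*(P-C).T[::-1]); off={"A":np.pi,"D":0,"B":np.pi/2,"C":-np.pi/2}
phi=np.mean([(ai-off[k]+np.pi)%(2*np.pi)-np.pi for k,ai in zip("ABCD",a)])
NUT={k:C+.088*np.array([np.cos(phi+o),np.sin(phi+o)]) for k,o in off.items()}
YAW={}
for k in "ABCD":
    p=cast(f,[c(*x) for x in E[k][:2]],.118,s); d=p[1]-p[0]; YAW[k]=np.arctan2(d[1],d[0])%np.pi
E
python3 - <<'E'
from geo import *
print(zs,C,phi); print(P); print(NUT); print(YAW)
for k in "ABCD":
    p=cast(f,[c(*x) for x in E[k][:2]],.118,s); print(k,p.mean(0)[:2]-NUT[k],np.linalg.norm(p[1]-p[0]))
q=s["q"]; print(q)
for k in "ABCD":
    for y in (YAW[k],YAW[k]+np.pi):
        r=bot.inverse_kinematics([*NUT[k],.116],down(y)); print(k,round(y,2),None if r is None else np.round(r,2))
E
```

```text
0.12011808400235796 [ 0.52100643 -0.09567743] 0.4728548299281137
[[ 0.44256913 -0.13622981]
 [ 0.48135034 -0.01707655]
 [ 0.56096115 -0.17387374]
 [ 0.59914509 -0.05552962]]
{'A': array([ 0.44266252, -0.13575525]), 'D': array([ 0.59935034, -0.05559962]), 'B': array([ 0.48092861, -0.01733352]), 'C': array([ 0.56108424, -0.17402134])}
{'A': np.float64(0.8593078089109707), 'B': np.float64(1.9784689523217294), 'C': np.float64(2.6415730137492948), 'D': np.float64(0.05177735746189274)}
A [0.0020708  0.00016526] 0.04577535773344457
B [ 0.00107499 -0.00203409] 0.04677855903753284
C [-0.00082101  0.00099659] 0.04490868901979017
D [-0.00166037 -0.00043596] 0.04377740891122557
[-3.05911672e-01 -3.18378124e-02  1.67830780e+00 -3.99747063e-05
  1.49620899e+00 -1.70450734e+00]
A 0.86 [-0.46 -0.23  2.1  -0.    1.26  0.25]
A 4.0 [-0.46 -0.23  2.1  -0.    1.26 -2.89]
B 1.98 [-0.19 -0.18  2.06 -0.    1.26 -0.6 ]
B 5.12 [-0.19 -0.18  2.06 -0.    1.26  2.54]
C 2.64 [-0.43  0.08  1.81 -0.    1.25 -1.5 ]
C 5.78 [-0.43  0.08  1.81 -0.    1.25  1.64]
D 0.05 [-0.22  0.11  1.78 -0.    1.25  1.3 ]
D 3.19 [-0.22  0.11  1.78 -0.    1.25 -1.84]
```

```bash
python3 - <<'E'
from geo import *
k="A"; q4=down(YAW[k])
bot.gripper_to(0.5,50)
bot.move_to([*NUT[k],.165],q4)
s0=bot.observe(); print(s0["t"],s0["torque"],s0["force"])
print(bot.line_to([*NUT[k],.117],force_limit=8)); s1=bot.observe(); print(s1["t"],s1["position"],s1["torque"],s1["force"])
bot.gripper_to(0.0,50)
s1=bot.observe(); print(s1["t"],s1["grip_width"]*85,s1["finger_force"],s1["torque"],s1["force"],s1["position"])
j=s1["q"].copy(); j[5]+=.05
bot.move_j(j); s2=bot.observe(); print(s2["t"],s2["q"][5]-s1["q"][5],s2["torque"],s2["force"])
f=bot.grab_frame("side"); cv2.imwrite("pics/g1.png",cv2.resize(f["color"][80:230,240:430,::-1],None,fx=4,fy=4))
E
```

```text
5.0667 [0.02282297 0.00942621 0.02850329] [-0.28789649  0.77837767 -0.00103715]
False
5.5333 [ 0.44268679 -0.13571204  0.11700231] [-0.02416102 -0.01775654 -0.05543067] [-0.29155708 -0.37345308  0.44548949]
5.9167 9.651219808004374 50.72562396526337 [-0.1414751   0.08448102  0.07986913] [-1.68762627 -0.75447161  4.16087801] [ 0.44357823 -0.13633192  0.11852282]
6.1667 0.04884957010946234 [-0.01947985 -0.07127965 -0.01214843] [ 0.51359146  0.44746371 -0.48428929]
```

View pics/g1.png

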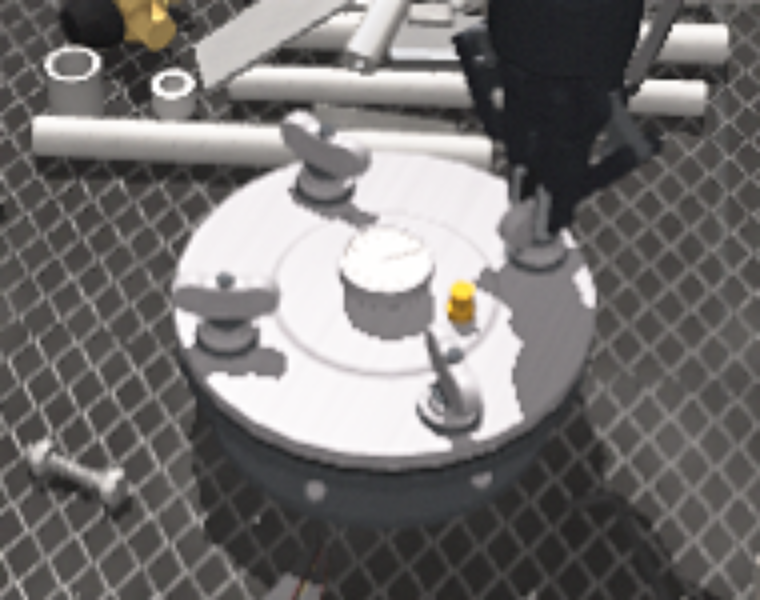

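Grip width is about 10 mm, so the pads are on nut A's blade flats, clear of the gauge. Next I'll turn it while reading the averaged wrist moment.

```bash
cat > tight.py <<'E'
from geo import *
def mz(n=8):
    v=[]; 
    for _ in range(n): bot.dwell(.012); v.append(bot.observe())
    M=[x["torque"][2] for x in v]
    return np.mean(M),np.std(M),np.mean([x["force"] for x in v],0)
def approach(k,yaw,z0=.117,grip=60):
    bot.gripper_to(.42,grip)
    bot.move_to([*NUT[k],.165],down(yaw)); bot.dwell(.05)
    tare=mz(6)[0]
    bot.line_to([*NUT[k],z0],force_limit=10,velocity=.2)
    bot.gripper_to(0,grip); bot.dwell(.1)
    return tare
def turn(k,yaw,target,tare=0,z0=.117,turned=0,maxturn=2.2,free=.15):
    log=[]
    while True:
        m,sd,F=mz(); m-=tare; log.append((round(turned,3),round(m,3),round(sd,3)))
        if m>target-.015 or turned>=maxturn: break
        step=free if m<.06 else np.clip((target-m)/.5*.95,.03,.3)
        turned+=min(step,maxturn-turned)
        z=z0-.005*turned/(2*np.pi)
        bot.move_j(bot.inverse_kinematics([*NUT[k],z],down(yaw-turned)))
    s=bot.observe(); print(k,log,"F",F.round(1),"w",round(s["grip_width"]*85,1),"t",s["t"])
    return turned
def release(k,yaw,turned,z0=.117):
    bot.gripper_to(.42); bot.line_to([*NUT[k],.165],velocity=.25)
E
python3 - <<'E'
from tight import *
print(mz()); 
t=turn("A",YAW["A"],.2,tare=0.0,turned=.05,maxturn=.5)
E
```

```text
(np.float64(0.0034825160884504585), np.float64(0.03755390573495828), array([ 0.17257514, -0.19680634,  0.38119365]))
A [(0.05, np.float64(0.015), np.float64(0.033)), (0.2, np.float64(0.007), np.float64(0.017)), (0.35, np.float64(0.016), np.float64(0.015)), (0.5, np.float64(0.084), np.float64(0.027))] F [-0.5 -0.9  5.8] w 9.7 t 7.35
```

```bash
python3 - <<'E'
from tight import *
import json
t=turn("A",YAW["A"],.2,turned=.5,maxturn=1.8); m=mz(16); print(m)
release("A",YAW["A"],t); tare=mz(16)[0]
s=bot.observe(); print(t,"tare",tare,s["t"])
json.dump({"A":t},open("turned.json","w"))
E
```

```text
A [(0.5, np.float64(0.092), np.float64(0.03)), (np.float64(0.705), np.float64(0.177), np.float64(0.041)), (np.float64(0.749), np.float64(0.229), np.float64(0.036))] F [-0.7 -0.5  6.4] w 9.6 t 8.1167
(np.float64(0.2283889411047449), np.float64(0.029572445164419956), array([-0.69038171, -0.8928228 ,  5.93383462]))
0.7492944395559378 tare 0.008740172866980488 9.0917
```

```bash
cat >> tight.py <<'E'
import json
def pick(k,y,room):
    q6=bot.observe()["q"][5]; best=None
    for c in (y,y+np.pi):
        j=bot.inverse_kinematics([*NUT[k],.117],down(c))
        if j is not None:
            for w in (j[5],):
                if w+room<3.05 and (best is None or abs(w-q6)<best[0]): best=(abs(w-q6),c)
    return best[1]
def nut(k,y,target,room,free):
    y=pick(k,y,room); tare=approach(k,y); w=bot.observe()["grip_width"]*85
    assert 7<w<14,w
    t=turn(k,y,target,tare,maxturn=room,free=free); print(k,"tare",round(tare,3),"final",round(mz(12)[0]-tare,3))
    release(k,y,t); return y-t
E
python3 - <<'E'
from tight import *
e={"A":YAW["A"]-.749}
for k in "D": e[k]=nut(k,YAW[k],.205,1.6,.15)
print(e,bot.observe()["t"]); json.dump(e,open("end.json","w"))
E
```

```text
D [(0, np.float64(-0.004), np.float64(0.033)), (0.15, np.float64(-0.025), np.float64(0.036)), (0.3, np.float64(-0.052), np.float64(0.02)), (0.45, np.float64(-0.03), np.float64(0.026)), (0.6, np.float64(-0.036), np.float64(0.03)), (0.75, np.float64(-0.029), np.float64(0.023)), (0.9, np.float64(0.058), np.float64(0.024)), (1.05, np.float64(0.132), np.float64(0.013)), (np.float64(1.189), np.float64(0.207), np.float64(0.022))] F [-2.9 -2.1  7.4] w 9.4 t 13.7
D tare 0.026 final 0.203
{'A': np.float64(0.1103078089109707), 'D': np.float64(-1.1368992666796922)} 14.5167
```

Nut D is nipped at about 0.2. The hover tare isn't helping, because the raw reading fits the slope better. I'll use raw readings with the same end value for B and C.

```bash
sed -i 's/    tare=mz(6)\[0\]/    tare=0./' tight.py; python3 - <<'E'
from tight import *
e=json.load(open("end.json"))
for k in "BC": e[k]=nut(k,YAW[k],.22,1.6,.15); json.dump(e,open("end.json","w"))
print(e,bot.observe()["t"])
E
```

```text
B [(0, np.float64(0.034), np.float64(0.028)), (0.15, np.float64(0.001), np.float64(0.029)), (0.3, np.float64(-0.005), np.float64(0.036)), (0.45, np.float64(0.018), np.float64(0.035)), (0.6, np.float64(0.036), np.float64(0.021)), (0.75, np.float64(0.09), np.float64(0.018)), (np.float64(0.997), np.float64(0.22), np.float64(0.039))] F [-3.3 -0.9  7. ] w 9.1 t 20.375
B tare 0.0 final 0.211
C [(0, np.float64(-0.026), np.float64(0.025)), (0.15, np.float64(-0.005), np.float64(0.024)), (0.3, np.float64(-0.009), np.float64(0.03)), (0.45, np.float64(0.038), np.float64(0.019)), (0.6, np.float64(0.091), np.float64(0.028)), (np.float64(0.845), np.float64(0.236), np.float64(0.022))] F [-2.2 -0.6  7.6] w 9.3 t 25.7583
C tare 0.0 final 0.22
{'A': 0.1103078089109707, 'D': -1.1368992666796922, 'B': np.float64(0.9816590823179953), 'C': np.float64(1.7961218502073582)} 26.575
```

All four are nipped at about 0.22. Starting the second crosswise round: A, D, B, C.

```bash
python3 - <<'E'
from tight import *
e=json.load(open("end.json"))
for k in "AD": e[k]=nut(k,e[k]+.105,.41,.8,.12); json.dump(e,open("end.json","w"))
print(e,bot.observe()["t"])
E
```

```text
A [(0, np.float64(0.024), np.float64(0.03)), (0.12, np.float64(0.19), np.float64(0.031)), (np.float64(0.42), np.float64(0.345), np.float64(0.03)), (np.float64(0.544), np.float64(0.41), np.float64(0.027))] F [-1.7 -0.5  7.6] w 9.5 t 30.2167
A tare 0.0 final 0.408
D [(0, np.float64(0.035), np.float64(0.02)), (0.12, np.float64(0.211), np.float64(0.026)), (np.float64(0.42), np.float64(0.369), np.float64(0.027)), (np.float64(0.497), np.float64(0.408), np.float64(0.025))] F [-3.6 -0.8  7.1] w 9.6 t 35.1917
D tare 0.0 final 0.381
{'A': np.float64(-0.3285661082039607), 'D': np.float64(1.6125104222138382), 'B': 0.9816590823179953, 'C': 1.7961218502073582} 36.0083
```

```bash
python3 - <<'E'
from tight import *
e=json.load(open("end.json"))
for k in "BC": e[k]=nut(k,e[k]+.105,.41,.8,.12); json.dump(e,open("end.json","w"))
p=bot.observe()["position"]; bot.line_to([p[0],p[1],.26],velocity=.25)
f=bot.grab_frame("side"); cv2.imwrite("pics/end.png",f["color"][:,:,::-1])
print(e,bot.observe()["t"])
E
```

```text
B [(0, np.float64(0.032), np.float64(0.012)), (0.12, np.float64(0.209), np.float64(0.03)), (np.float64(0.42), np.float64(0.36), np.float64(0.029)), (np.float64(0.514), np.float64(0.419), np.float64(0.024))] F [-1.5 -0.3  6.8] w 9.7 t 38.8583
B tare 0.0 final 0.426
C [(0, np.float64(0.014), np.float64(0.028)), (0.12, np.float64(0.201), np.float64(0.021)), (np.float64(0.42), np.float64(0.366), np.float64(0.021)), (np.float64(0.503), np.float64(0.41), np.float64(0.021))] F [-2.5  0.7  7.2] w 9.4 t 43.325
C tare 0.0 final 0.399
{'A': -0.3285661082039607, 'D': 1.6125104222138382, 'B': np.float64(0.572605490197519), 'C': np.float64(1.397953384703943)} 44.725
```

View pics/end.png

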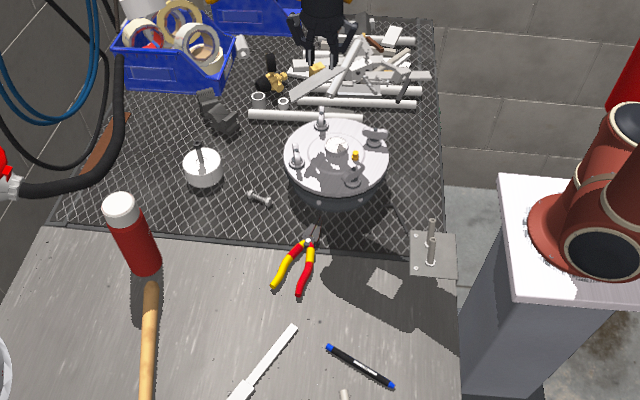

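The gripper is clear of everything, and the bolt at (259,198) and pliers at (297,265) haven't moved. All four nuts are at about 0.4 N m, so I'm handing in.

```bash
python3 -c "
from workcell import bot
print(bot.close_job())"
```

```text
the job is handed in; nothing more can be done
None
```

The job is handed in: all four wing nuts went round crosswise twice, first to about 0.2 N m (0.20–0.23 read at the wrist) and then to about 0.4 N m (0.38–0.43), with no averaged reading above 0.43 and about 45 s on the clock.

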